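# Take the red thread spool off the leaning stand

## Task

Swing the red-handled keeper arm of the thread stand up and over until it lies back by itself on the other side, then slide the red thread spool straight off its leaning spindle without wrenching it, and stand the spool upright, wholly on the cork disc in the blue tray. Set it down rather than dropping it, leave the keeper arm open, and do not disturb the other spools or anything else on the bench.

Things in the scene. Friction and masses are not known exactly. Their poses are not given: they have to be found in the camera images.
- stand: thread stand, fixed to the bench: grey base plate 160 x 200 x 12 mm carrying a green tilted block. Origin on the bench under the plate; x and y level, z up. The spindle leans 30 degrees from vertical towards the stand's -x side (roughly to the robot)
- head: tilted part of the stand: steel seat disc 68 mm across, steel spindle 15 mm thick, 80 mm long. Origin at the centre of the seat's top face, 70 mm above the bench; z up along the spindle (30 degrees from vertical), y level (the stand's y), x up and back, away from the robot. Dark hinge cheeks of the keeper arm stand at y 52 to 76 mm, x -16 to 16 mm, up to z 106 mm
- spool: red thread spool: tube 56 mm in diameter, 90 mm high, foot flange 66 mm across and 5 mm thick, through hole 20 mm; rigid, 110 to 225 g. Origin at the centre of its underside, z along its axis to its top. At the start its underside sits on the seat with the spindle in its hole (spindle ends 10 mm below the spool's top); the closed keeper arm bars it from sliding off
- keeper (a joint): keeper arm's angle (rad): 0 closed, lying along the head's -y across the spool's top, 4 mm above it; grows as it swings up about an axis along the head's x; 1.57 standing along the spindle's direction (top dead centre: past it the arm falls open by its own weight, before it it falls shut); 2.5 end stop, open. Turns easily (1 N at the handle)
- keeper_grip (a point): middle of the keeper arm's red handle, a round bar about 24 mm in diameter and 64 mm long along the arm, 136 mm from the hinge. Closed, it is at (0, -72, 98) mm in the head's frame, and the spool's side is 44 mm from it
- keeper_hinge (a point): hinge of the keeper arm, at (0, 64, 98) mm in the head's frame; the hinge axis is the head's x. At the open stop the end of the red handle is 168 mm from the hinge, at about (0, 199, 199) mm in the head's frame
- tray: blue tray fixed to the bench, 270 x 150 mm, rim 20 mm high, floor 4 mm above the bench. Origin under its centre; the cork disc is at its -x end, two stored spools at its +x end
- disc (a point): centre of the top face of the cork disc in the tray, 110 mm in diameter, 7 mm above the bench
- spool_black: stored black spool, 66 mm across, 90 mm high, standing loose in the tray 140 mm along and 34 mm to the side (tray's -y) from the disc's centre; origin at the centre of its underside
- spool_cream: stored cream spool, same size, beside the black one on the tray's +y side
- glue: standing glue can with yellow label, 68 mm across, 120 mm high; origin at the centre of its underside
- mug: blue mug, 76 mm across, 90 mm high; origin at the centre of its underside
- hammer: hammer lying on the bench; origin under its middle, x along it
- driver: yellow-handled screwdriver lying on the bench; origin under its middle, x along it
- last: pale wooden shoe last, about 190 x 70 x 75 mm; origin under it
There are look-alikes about, which are no part of the job. What is shaped like the spool but turquoise is not meant.

How it is judged:
By the outcome, as a careful person would: the job done as asked, in the order asked, and still so for the second after the job is handed in, with the robot touching nothing.
It also fails if it takes over 61 s, if anything falls off the work surface, if the arm or the gripper's body presses on something with over 40 N, if the wrist force passes 120 N, or if a joint passes its speed limit or range.

## Robot

A 6-joint arm with a two-finger parallel gripper is mounted at the origin on the work surface. World frame = base frame: x ahead of the robot, y to its left, z up, the work surface at z = 0. Lengths are in m, angles in rad, forces in N, time in s.
With the tool pointing down it reaches from about 0.225 to 0.875 m from the base axis. Payload 3.4 kg.
Tool frame: the origin (TCP) lies at the very end of the fingers, on their centre line; the grasp point (between the pads) lies 19 mm behind it (manip.tcp_to_grasp is the distance from the TCP to the grasp point, in m); z points along the fingers, y is the line along which they close (so a half turn about z gives the same grasp; the last joint's range is limited). The gripper opens to 85 mm and grips with 20 to 120 N. Pads are 22 mm wide; open, the fingers measure 114 mm over their backs; the gripper's body (76 mm by 85 mm) begins 54 mm behind the grasp point. The pads swing forward as they close: fully open they stand 13 mm farther back than shut.
Start: joints at [-1.404, 0.276, 1.505, -0, 1.361, -0.121], TCP at [0.163, -0.551, 0.231] pointing down, gripper open.
Joint ranges: [-2.89, 2.89], [-0.75, 2.08], [0.22, 2.7], [-1.18, 4.32], [0.11, 2.71], [-2.7, 2.7]. Speed limits (rad/s): [2.57, 2.57, 3.14, 3.14, 3.14, 3.14].

## Interface

Orientations are given as a unit quaternion [w, x, y, z].
In Python, from rig import status, get_image, job, manip gives the robot as it stands.
- The arm moves only by the tool apply_moves, never from a script. Its arguments are lists of equal length, an entry for each row: "xyz": the shift along the tool's x, y, z each as a share of 0.3 m, from -1 to 1, a list of three; "rot": the turn, a rotation vector about the tool's x, y, z each as a share of 60 degrees, from -1 to 1, a list of three; "hand": the opening, from -1 (shut) to 1 (fully open). A call has 1 to 8 rows; each row shifts and turns the commanded pose from where the row before left it, along the tool's axes as they then stand; what a row does not reach is not made up. A row lasts 1/8 s, in which the tool goes at most 62.5 mm and 10.7 degrees, less where a joint would pass 70% of its speed; a pose out of reach is approached as far as the arm can. A call with a number of a shift or a turn outside -1 to 1 is refused whole. A call with a gripper value outside its range is refused whole. The fingers move at their own pace and stop on an object; "force" is the grip in N (left out, the last holds). Time passes only in rows, so rows that do not move let the fingers close. It gives the time, the measured TCP pose, the force, the opening and the grip force at its end, in the units of the state.
- status.get_state(): the state, without advancing time (a new reading comes with each control period).
- get_image(name): name is "side" or "top"; returns a dict with "pixels" (420x560x3 uint8, red, green, blue), "fovy" (degrees; the focal length in pixels is half the picture's height over the tangent of half this angle, whatever the lens; pixels are square), "cx", "cy" (the principal point, pixels), "dist" ([k1, k2, p1, p2, k3] as OpenCV has them; the pictures are not rectified), "origin" and "orientation" of the camera in the world. Camera axes: x right, y down, z forward; pixel columns grow to the right and rows downward; lengths in m; the calibration is good to about 2 mm. A picture is of the moment at which its call begins. There is no depth.
- job.sign_off(): hands the job in; it is judged then, once.
The state is a dict: "clock": time; "qpos": joint angles; "qd": joint speeds; "effort": joint torques, N m; "position": TCP position; "ee_rot": TCP orientation; "contact_force": force on the tool from outside, world axes, zero at the start; "moment": the same for the moment, N m; "width": finger opening in m; "gripper_force": force on a finger pad.
Only numpy, scipy, OpenCV 4.12 (cv2) and the standard library are available. Lean on these libraries where they do the work, as an engineer would, in place of code of your own. Each camera call takes 0.05 s, during which the arm holds its last target. There are 200 camera calls.

## Working session

There is one attempt and no reset: what is moved stays moved. The work goes in short steps, Python scripts to look and compute and a tool call to move; the robot and the scene stay as the last step left them, time stands still between calls to the robot, and variables do not carry over. Pictures are saved under pics/ and viewed, at most 10 in all, crops included, and the job is handed in when it is done.

Besides the shell and the picture viewer there is one more tool, called after ">>>" as name(argument=value, ...) on one line, values as JSON. apply_moves: Moves the arm, as the interface text tells. Its arguments: {"type":"object","properties":{"xyz":{"type":"array","items":{"type":"array","items":{"type":"number","minimum":-1,"maximum":1}}},"rot":{"type":"array","items":{"type":"array","items":{"type":"number","minimum":-1,"maximum":1}}},"hand":{"type":"array","items":{"type":"number"}},"force":{"type":"number"}},"required":["xyz","rot","hand"]}

```bash
ls; mkdir -p pics; python3 - <<'E'
from rig import status,get_image,manip
import cv2,numpy as np
print(status.get_state()); print(manip.tcp_to_grasp)
for n in("side","top"):
    i=get_image(n); cv2.imwrite(f"pics/{n}0.png",i["pixels"][...,::-1])
    print({k:v for k,v in i.items() if k!="pixels"})
    np.save(f"pics/{n}0.npy",{k:v for k,v in i.items()},allow_pickle=True)
E
```

```text
pics
{'clock': 0.0, 'qpos': array([-1.40401422e+00,  2.76561921e-01,  1.50613206e+00,  1.46893843e-05,
        1.36072401e+00, -1.21003090e-01]), 'qd': array([-3.18801784e-04, -5.37759764e-04,  8.99232740e-04,  3.83653721e-05,
       -4.88339347e-04,  9.04682106e-04]), 'effort': array([-1.01778842e-03, -4.16779017e+01, -2.45803910e+01, -2.54783063e-04,
        1.10047107e-02,  1.13206886e-05]), 'position': array([ 0.16310979, -0.55081785,  0.23045902]), 'ee_rot': array([-9.12591363e-04,  9.89665119e-01,  1.43394978e-01, -1.37087095e-05]), 'contact_force': array([0.23333018, 0.3001447 , 0.33528289]), 'moment': array([-0.00981803,  0.07689777,  0.01412988]), 'gripper_force': 0.0, 'width': 0.08522592971059907}
0.0187
{'fovy': 46.07987088306736, 'cx': 278.56166579258485, 'cy': 212.0838630708129, 'dist': array([-0.08787723,  0.        ,  0.        ,  0.        ,  0.        ]), 'origin': array([0.18880797, 1.01409804, 0.91652405]), 'orientation': array([ 0.06956051, -0.14014122,  0.88014343, -0.44818447])}
{'fovy': 48.55855118242402, 'cx': 276.7292966043546, 'cy': 213.32073725587438, 'dist': array([-0.14394864,  0.        ,  0.        ,  0.        ,  0.        ]), 'origin': array([0.42286776, 0.01488377, 1.34100952]), 'orientation': array([-0.02449462,  0.7138123 , -0.69833796,  0.04686272])}
```

View pics/side0.png

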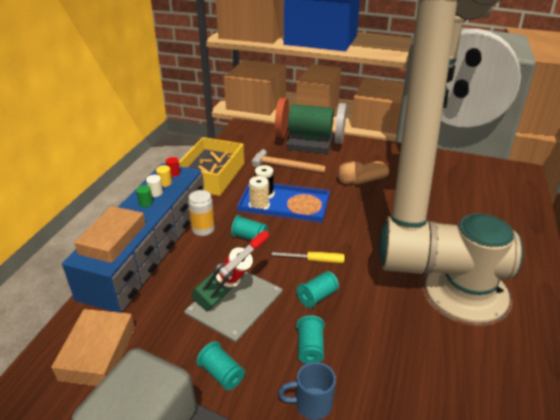

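View pics/top0.png

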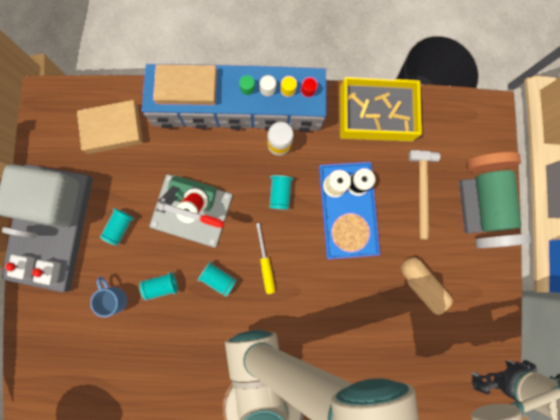

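The side view shows the stand at about (235,285), with the red handle at (260,240). In the top view the stand is at (190,210), the handle at (212,221), the tray at (349,210) and the disc at (351,233). I'll enlarge these areas to read pixels more closely.

```bash
python3 - <<'E'
import cv2,numpy as np
t=cv2.imread("pics/top0.png");s=cv2.imread("pics/side0.png")
def crop(im,x,y,w,h,k):
    return cv2.resize(im[y:y+h,x:x+w],None,fx=k,fy=k,interpolation=cv2.INTER_CUBIC)
a=crop(t,140,160,100,100,4);b=crop(s,180,220,100,120,4)
c=np.zeros((480,800,3),np.uint8);c[:400,:400]=a;c[:480,400:]=b
cv2.imwrite("pics/c1.png",c)
cv2.imwrite("pics/c2.png",np.hstack([crop(t,305,150,90,120,4),crop(s,230,160,110,120,4)]))
E
```

```text
(no output)
```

View pics/c1.png

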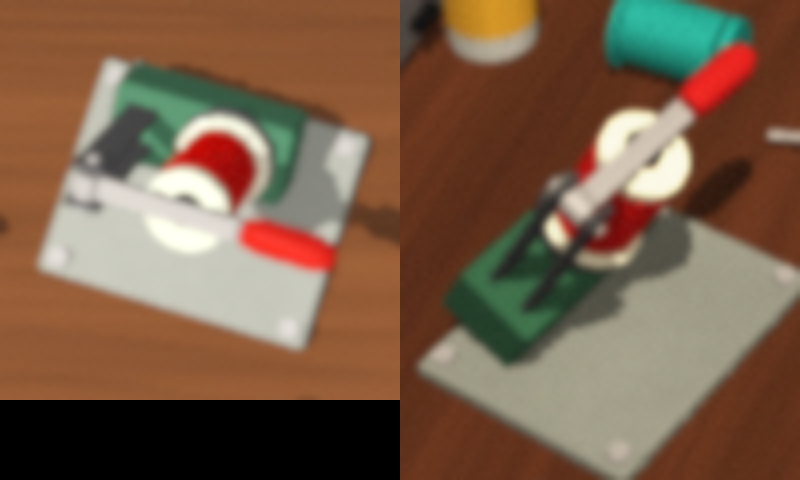

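View pics/c2.png

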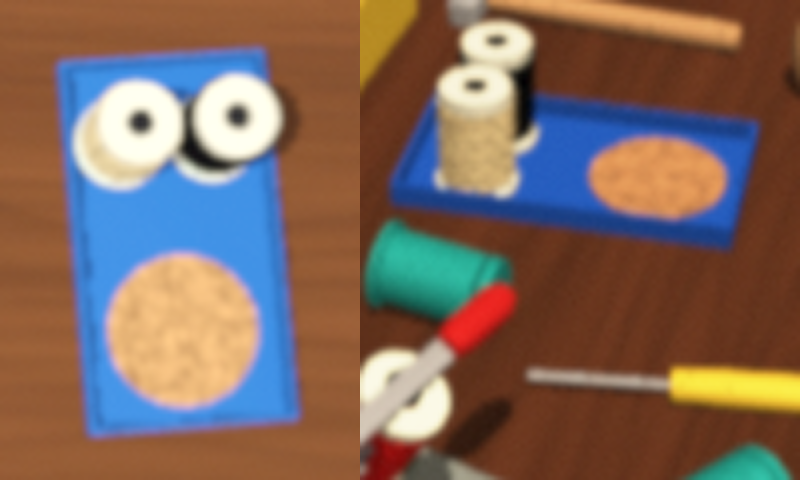

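The crops give the plate corners, handle ends, spool top, cork disc (183,330 in the tray crop) and tray rim. I'll fit the poses jointly from both views.

```bash
cat > h.py <<'E'
import numpy as np,cv2
from scipy.spatial.transform import Rotation as R
from scipy.optimize import least_squares
def quat(q): return R.from_quat(np.r_[q[1:],q[0]]).as_matrix()
CAM={n:np.load(f"pics/{n}0.npy",allow_pickle=True).item() for n in("side","top")}
def proj(n,P):
    c=CAM[n];h=c["pixels"].shape[0];f=h/2/np.tan(np.radians(c["fovy"]/2))
    K=np.array([[f,0,c["cx"]],[0,f,c["cy"]],[0,0,1]]);M=quat(c["orientation"]).T
    return cv2.projectPoints(np.atleast_2d(P).astype(float),cv2.Rodrigues(M)[0],-M@c["origin"],K,c["dist"])[0][:,0]
def top1(u,v): return ((u+.5)/4-.5+140,(v+.5)/4-.5+160)
def side1(u,v): return ((u-400+.5)/4-.5+180,(v+.5)/4-.5+220)
def top2(u,v): return ((u+.5)/4-.5+305,(v+.5)/4-.5+150)
def side2(u,v): return ((u-360+.5)/4-.5+230,(v+.5)/4-.5+160)
c30,s30=np.cos(np.pi/6),.5
HR=np.array([[c30,0,-s30],[0,1,0],[s30,0,c30]])
E
cat > fit.py <<'E'
from h import *
plate=[("top",top1(108,57),(.08,.1)),("top",top1(370,135),(.08,-.1)),("top",top1(303,350),(-.08,-.1)),("top",top1(38,270),(-.08,.1)),
("side",side1(417,368),(.08,.1)),("side",side1(622,482),(-.08,.1))]
plate=[(n,p,(x,y)) for n,p,(x,y) in plate]
head=[("top",top1(333,258),(0,-.103,.098)),("top",top1(241,231),(0,-.04,.098)),("side",side1(748,57),(0,-.103,.098)),("side",side1(690,98),(0,-.04,.098)),
("top",top1(188,208),(0,0,.09)),("side",side1(644,153),(0,0,.09))]
def res(p,full=False):
    Rz=R.from_euler("z",p[2]).as_matrix();o=np.r_[p[:2],0]; r=[]
    for n,px,(x,y) in plate: r.append(proj(n,o+Rz@[x,y,.012])[0]-px)
    for n,px,q in head: r.append(proj(n,o+Rz@(np.r_[p[3],p[4],.07]+HR@q))[0]-px)
    return np.array(r) if full else np.ravel(r)
s=least_squares(res,[.5,.2,0,0,0],loss="soft_l1")
print("stand",s.x);print(res(s.x,True).round(1).tolist())
def rt(p,full=False):
    Rz=R.from_euler("z",p[2]).as_matrix();o=np.r_[p[:2],0];r=[]
    for n,px,q in [("top",top2(58,60),(.135,.075,.02)),("top",top2(265,47),(.135,-.075,.02)),("top",top2(300,420),(-.135,-.075,.02)),("top",top2(90,437),(-.135,.075,.02)),
      ("top",top2(183,330),(p[3],p[4],.007)),("side",side2(658,177),(p[3],p[4],.007)),("side",side2(760,122),(-.135,-.075,.02))]:
        r.append(proj(n,o+Rz@q)[0]-px)
    return np.array(r) if full else np.ravel(r)
t=least_squares(rt,[.5,-.1,0,-.07,0],loss="soft_l1");print("tray",t.x);print(rt(t.x,True).round(1).tolist())
Rz=R.from_euler("z",t.x[2]).as_matrix();print("disc",Rz@[*t.x[3:],.007]+np.r_[t.x[:2],0])
Rz=R.from_euler("z",s.x[2]).as_matrix();H=Rz@HR;o=np.r_[s.x[:2],0]+Rz@[s.x[3],s.x[4],.07]
np.savez("fit.npz",H=H,o=o)
for nm,q in dict(o=(0,0,0),top=(0,0,.09),grip=(0,-.072,.098),hinge=(0,.064,.098),endtip=(0,.199,.199)).items():print(nm,(o+H@q).round(4))
E
python3 fit.py
```

```text
stand [ 0.56076681  0.22176996 -0.26756131  0.02970006 -0.0151074 ]
[[-0.4, 0.4], [-0.2, 0.4], [0.1, 0.0], [0.0, -0.2], [-0.6, -0.5], [0.1, -0.2], [0.9, 0.6], [0.4, 0.3], [-0.3, -0.5], [-0.7, 2.9], [-0.3, 0.4], [-0.5, -0.0]]
tray [ 5.73074250e-01 -2.35161116e-01  9.48347733e-02 -6.49580290e-02
  2.33219772e-04]
[[0.7, 0.6], [-0.4, 0.7], [-0.4, -0.3], [0.6, -0.4], [0.2, 0.2], [-0.2, 0.3], [-0.6, 0.7]]
disc [ 0.50838602 -0.24107999  0.007     ]
o [0.5854 0.1993 0.07  ]
top [0.542  0.2112 0.1479]
grip [0.5191 0.1429 0.1549]
hinge [0.5551 0.274  0.1549]
endtip [0.5421 0.4176 0.2423]
```

```bash
cat > plan.py <<'E'
from h import *
from rig import status
import os
F=np.load("fit.npz");H,o=F["H"],F["o"]
RT=np.c_[H[:,1],H[:,0],-H[:,2]]
G=.019
def hp(x,y,z): return o+H@[x,y,z]
def start(fresh=False):
    s=status.get_state();p=s["position"];r=quat(s["ee_rot"])
    if not fresh and os.path.exists("cmd.npz"):
        c=np.load("cmd.npz")
        print("err mm",((p-c["p"])*1e3).round(1),"deg",np.degrees(R.from_matrix(c["r"].T@r).as_rotvec()).round(1),"q",s["qpos"].round(2),"t",round(s["clock"],2))
        p,r=c["p"],c["r"]
    return p,r
def plan(wps,fresh=False,nd=3):
    "wps: (pos,rot,nrows)"
    p,r=start(fresh);X=[];W=[]
    for tp,tr,n in wps:
        p0,r0=p.copy(),r.copy();rv=R.from_matrix(r0.T@tr).as_rotvec()
        for i in range(1,n+1):
            a=i/n;dp=p0+(tp-p0)*a;dr=r0@R.from_rotvec(rv*a).as_matrix()
            x=((r.T@(dp-p))/.3).round(nd);w=(R.from_matrix(r.T@dr).as_rotvec()/np.radians(60)).round(nd)
            assert np.linalg.norm(x)<.205 and np.linalg.norm(w)<.175,(x,w)
            p=p+r@x*.3;r=r@R.from_rotvec(w*np.radians(60)).as_matrix()
            X.append(x.tolist());W.append(w.tolist())
    for i in range(0,len(X),8):print("xyz",(np.array(X[i:i+8])+0.).tolist(),"\nrot",(np.array(W[i:i+8])+0.).tolist())
    print("end",p.round(4));np.savez("cmd.npz",p=p,r=r)
E
python3 - <<'E'
from plan import *
p,r=start(True)
pre=hp(0,-.072,.098-G+.07)
mid=np.array([.36,-.17,.32])
print(pre)
rm=r@R.from_rotvec(R.from_matrix(r.T@RT).as_rotvec()*.5).as_matrix()
plan([(mid,rm,10),(pre,RT,10),(hp(0,-.072,.098-G),RT,4)],fresh=True)
E
```

```text
[0.49453143 0.1496062  0.19903779]
xyz [[0.099, -0.103, -0.03], [0.104, -0.098, -0.03], [0.11, -0.091, -0.032], [0.114, -0.085, -0.032], [0.119, -0.078, -0.033], [0.123, -0.072, -0.032], [0.126, -0.065, -0.033], [0.13, -0.058, -0.033]] 
rot [[-0.023, 0.013, -0.047], [-0.023, 0.012, -0.048], [-0.023, 0.013, -0.047], [-0.022, 0.013, -0.047], [-0.023, 0.012, -0.048], [-0.023, 0.013, -0.047], [-0.023, 0.012, -0.047], [-0.023, 0.013, -0.048]]
xyz [[0.134, -0.05, -0.032], [0.136, -0.043, -0.031], [0.104, -0.053, 0.035], [0.107, -0.049, 0.035], [0.108, -0.045, 0.035], [0.11, -0.04, 0.036], [0.112, -0.035, 0.037], [0.112, -0.031, 0.037]] 
rot [[-0.023, 0.013, -0.047], [-0.023, 0.012, -0.047], [-0.023, 0.013, -0.047], [-0.023, 0.012, -0.048], [-0.023, 0.013, -0.047], [-0.022, 0.013, -0.048], [-0.023, 0.012, -0.047], [-0.023, 0.013, -0.047]]
xyz [[0.114, -0.026, 0.038], [0.114, -0.021, 0.039], [0.114, -0.017, 0.04], [0.115, -0.012, 0.041], [0.0, 0.0, 0.058], [0.0, 0.0, 0.059], [0.0, 0.0, 0.058], [0.0, 0.001, 0.058]] 
rot [[-0.023, 0.013, -0.048], [-0.023, 0.013, -0.047], [-0.023, 0.012, -0.047], [-0.022, 0.013, -0.048], [0.0, 0.0, 0.0], [0.0, 0.0, 0.0], [0.0, 0.0, 0.0], [0.0, 0.0, 0.0]]
end [0.5284 0.1404 0.1385]
```

>>> apply_moves(xyz=[[0.099,-0.103,-0.03],[0.104,-0.098,-0.03],[0.11,-0.091,-0.032],[0.114,-0.085,-0.032],[0.119,-0.078,-0.033],[0.123,-0.072,-0.032],[0.126,-0.065,-0.033],[0.13,-0.058,-0.033]], rot=[[-0.023,0.013,-0.047],[-0.023,0.012,-0.048],[-0.023,0.013,-0.047],[-0.022,0.013,-0.047],[-0.023,0.012,-0.048],[-0.023,0.013,-0.047],[-0.023,0.012,-0.047],[-0.023,0.013,-0.048]], hand=[1,1,1,1,1,1,1,1])

```text
clock: 1.1
position: [0.3207, -0.245, 0.3025]
ee_rot: [0.087, 0.936, 0.335, 0.066]
contact_force: [0.7, 0.3, 1.0]
width: 0.0859
gripper_force: 0.0
```

>>> apply_moves(xyz=[[0.134,-0.05,-0.032],[0.136,-0.043,-0.031],[0.104,-0.053,0.035],[0.107,-0.049,0.035],[0.108,-0.045,0.035],[0.11,-0.04,0.036],[0.112,-0.035,0.037],[0.112,-0.031,0.037]], rot=[[-0.023,0.013,-0.047],[-0.023,0.012,-0.047],[-0.023,0.013,-0.047],[-0.023,0.012,-0.048],[-0.023,0.013,-0.047],[-0.022,0.013,-0.048],[-0.023,0.012,-0.047],[-0.023,0.013,-0.047]], hand=[1,1,1,1,1,1,1,1])

```text
clock: 2.1
position: [0.4407, 0.0226, 0.2466]
ee_rot: [0.169, 0.834, 0.509, 0.128]
contact_force: [-0.2, 0.6, -0.5]
width: 0.0854
gripper_force: 0.0
```

>>> apply_moves(xyz=[[0.114,-0.026,0.038],[0.114,-0.021,0.039],[0.114,-0.017,0.04],[0.115,-0.012,0.041],[0,0,0],[0,0,0]], rot=[[-0.023,0.013,-0.048],[-0.023,0.013,-0.047],[-0.023,0.012,-0.047],[-0.022,0.013,-0.048],[0,0,0],[0,0,0]], hand=[1,1,1,1,1,1])

```text
clock: 2.85
position: [0.4941, 0.1488, 0.1983]
ee_rot: [0.206, 0.768, 0.586, 0.156]
contact_force: [-0.2, -1.1, -0.5]
width: 0.0853
gripper_force: 0.0
```

```bash
python3 - <<'E'
from plan import *
from rig import get_image
s=status.get_state();p=s["position"];r=quat(s["ee_rot"])
print(s["clock"],"err mm",(p-hp(0,-.072,.149))*1e3,np.degrees(R.from_matrix(RT.T@r).as_rotvec()),s["qpos"].round(2),s["contact_force"])
i=[get_image(n)["pixels"][...,::-1] for n in("top","side")]
k=lambda a,x,y,w,h:cv2.resize(a[y:y+h,x:x+w],(4*w,4*h),interpolation=cv2.INTER_CUBIC)
cv2.imwrite("pics/c3.png",np.hstack([k(i[0],150,160,100,100),k(i[1],200,190,100,100)]))
E
```

```text
2.85 err mm [-0.47955239 -0.85205589 -0.7837298 ] [ 0.03905765 -0.1349718  -0.06609415] [ 0.37  0.04  2.02 -0.48  0.71  0.95] [-0.15336631 -1.07555811 -0.48286051]
```

View pics/c3.png

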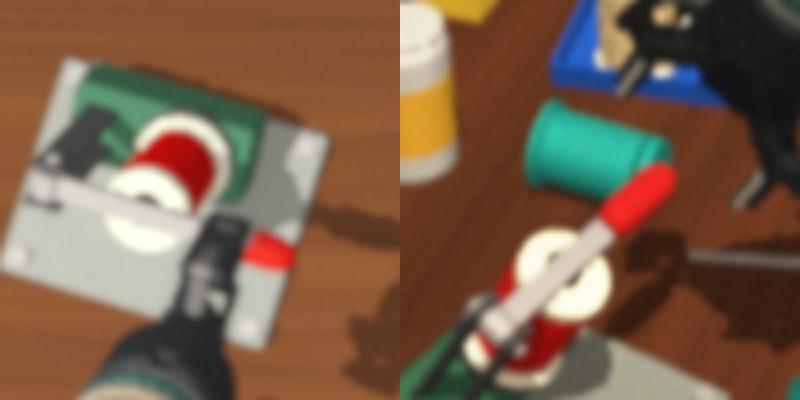

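The gripper is hovering above the handle, fingertips straddling its line at about (635,75) and (750,190) in the side crop. Next I'll descend and close.

>>> apply_moves(xyz=[[0,0,0.058],[0,0,0.059],[0,0,0.058],[0,0.001,0.058],[0,0,0],[0,0,0],[0,0,0],[0,0,0]], rot=[[0,0,0],[0,0,0],[0,0,0],[0,0,0],[0,0,0],[0,0,0],[0,0,0],[0,0,0]], hand=[1,1,1,1,1,-0.5,-0.5,-0.5], force=20)

```text
clock: 3.95
position: [0.5286, 0.1399, 0.1389]
ee_rot: [0.207, 0.768, 0.586, 0.157]
contact_force: [0.6, 0.2, 0.3]
width: 0.0321
gripper_force: 0.0
```

>>> apply_moves(xyz=[[0,0,0],[0,0,0],[0,0,0]], rot=[[0,0,0],[0,0,0],[0,0,0]], hand=[-0.7,-0.7,-0.7], force=20)

```text
clock: 4.32
position: [0.5289, 0.1398, 0.139]
ee_rot: [0.207, 0.768, 0.586, 0.157]
contact_force: [-2.2, -1.2, 5.2]
width: 0.0237
gripper_force: 20.5
```

```bash
python3 - <<'E'
from plan import *
s=status.get_state();print(s["width"],s["gripper_force"],s["contact_force"])
def arc(a): return hp(0,.064-.136*np.cos(a),.098+.136*np.sin(a)-G)
plan([(arc(a),RT,1) for a in np.linspace(0,1.95,25)[1:]])
E
```

```text
0.023741908679795164 20.51147159188986 [-2.20797019 -1.24282113  5.15275258]
err mm [ 0.5 -0.6  0.5] deg [-0.1 -0.1 -0. ] q [ 0.32  0.15  2.07 -0.57  0.54  1.02] t 4.33
xyz [[0.001, 0.0, -0.037], [0.005, 0.0, -0.036], [0.007, 0.0, -0.036], [0.01, 0.0, -0.036], [0.014, -0.001, -0.034], [0.015, 0.0, -0.033], [0.019, 0.0, -0.032], [0.021, 0.0, -0.03]] 
rot [[0.0, 0.0, 0.0], [0.0, 0.0, 0.0], [0.0, 0.0, 0.0], [0.0, 0.0, 0.0], [0.0, 0.0, 0.0], [0.0, 0.0, 0.0], [0.0, 0.0, 0.0], [0.0, 0.0, 0.0]]
xyz [[0.024, 0.0, -0.029], [0.025, 0.0, -0.026], [0.028, 0.0, -0.024], [0.03, 0.0, -0.022], [0.031, 0.0, -0.02], [0.033, 0.0, -0.016], [0.034, 0.0, -0.015], [0.035, 0.0, -0.011]] 
rot [[0.0, 0.0, 0.0], [0.0, 0.0, 0.0], [0.0, 0.0, 0.0], [0.0, 0.0, 0.0], [0.0, 0.0, 0.0], [0.0, 0.0, 0.0], [0.0, 0.0, 0.0], [0.0, 0.0, 0.0]]
xyz [[0.036, 0.0, -0.008], [0.036, 0.0, -0.006], [0.037, 0.0, -0.002], [0.037, 0.0, 0.0], [0.036, 0.0, 0.004], [0.036, 0.0, 0.006], [0.036, 0.0, 0.01], [0.035, 0.0, 0.012]] 
rot [[0.0, 0.0, 0.0], [0.0, 0.0, 0.0], [0.0, 0.0, 0.0], [0.0, 0.0, 0.0], [0.0, 0.0, 0.0], [0.0, 0.0, 0.0], [0.0, 0.0, 0.0], [0.0, 0.0, 0.0]]
end [0.5165 0.3368 0.2477]
```

>>> apply_moves(xyz=[[0.001,0,-0.037],[0.005,0,-0.036],[0.007,0,-0.036],[0.01,0,-0.036],[0.014,-0.001,-0.034],[0.015,0,-0.033],[0.019,0,-0.032],[0.021,0,-0.03]], rot=[[0,0,0],[0,0,0],[0,0,0],[0,0,0],[0,0,0],[0,0,0],[0,0,0],[0,0,0]], hand=[-0.7,-0.7,-0.7,-0.7,-0.7,-0.7,-0.7,-0.7])

```text
clock: 5.32
position: [0.4964, 0.1776, 0.2106]
ee_rot: [0.207, 0.767, 0.586, 0.157]
contact_force: [5.9, -2.5, 1.5]
width: 0.0238
gripper_force: 20.8
```

>>> apply_moves(xyz=[[0.024,0,-0.029],[0.025,0,-0.026],[0.028,0,-0.024],[0.03,0,-0.022],[0.031,0,-0.02],[0.033,0,-0.016],[0.034,0,-0.015],[0.035,0,-0.011]], rot=[[0,0,0],[0,0,0],[0,0,0],[0,0,0],[0,0,0],[0,0,0],[0,0,0],[0,0,0]], hand=[-0.7,-0.7,-0.7,-0.7,-0.7,-0.7,-0.7,-0.7])

```text
clock: 6.32
position: [0.4915, 0.2526, 0.2536]
ee_rot: [0.208, 0.767, 0.586, 0.157]
contact_force: [0.9, -4.0, 7.0]
width: 0.0237
gripper_force: 24.5
```

>>> apply_moves(xyz=[[0.036,0,-0.008],[0.036,0,-0.006],[0.037,0,-0.002],[0.037,0,0],[0.036,0,0.004],[0.036,0,0.006],[0.036,0,0.01],[0.035,0,0.012]], rot=[[0,0,0],[0,0,0],[0,0,0],[0,0,0],[0,0,0],[0,0,0],[0,0,0],[0,0,0]], hand=[-0.7,-0.7,-0.7,-0.7,-0.7,-0.7,-0.7,-0.7])

```text
clock: 7.32
position: [0.5173, 0.3396, 0.2512]
ee_rot: [0.206, 0.767, 0.586, 0.161]
contact_force: [-1.6, 4.2, 12.1]
width: 0.0226
gripper_force: 18.9
```

```bash
python3 - <<'E'
from plan import *
s=status.get_state();print(s["width"],s["gripper_force"],s["contact_force"])
start()
E
```

```text
0.022607976643964443 18.900686305132695 [-1.60860444  4.23314383 12.0728706 ]
err mm [0.8 2.7 3.5] deg [-0.3  0.4  0. ] q [ 0.71  0.2   1.68 -0.52  1.    1.21] t 7.33
```

>>> apply_moves(xyz=[[0,0,0],[0,0,0],[0,0,0],[0,0,0],[0,0,0],[0,0,0],[0,0,0],[0,0,0]], rot=[[0,0,0],[0,0,0],[0,0,0],[0,0,0],[0,0,0],[0,0,0],[0,0,0],[0,0,0]], hand=[1,1,1,1,1,1,1,1])

```text
clock: 8.32
position: [0.5166, 0.3363, 0.2471]
ee_rot: [0.206, 0.768, 0.586, 0.156]
contact_force: [-0.4, -0.2, -0.7]
width: 0.0852
gripper_force: 0.0
```

```bash
python3 - <<'E'
from plan import *
from rig import get_image
i=[get_image(n)["pixels"][...,::-1] for n in("top","side")]
k=lambda a,x,y,w,h:cv2.resize(a[y:y+h,x:x+w],(4*w,4*h),interpolation=cv2.INTER_CUBIC)
cv2.imwrite("pics/c4.png",np.hstack([k(i[0],110,150,100,100),k(i[1],180,210,100,100)]))
# retreat: back along -tool z 60 mm while moving towards -y, to above spool; then straddle
plan([(hp(0,.06,.098+.11),RT,5),(hp(0,0,.09+.06),RT,4),(hp(0,0,.045),RT,7)])
E
```

```text
err mm [ 0.1 -0.5 -0.7] deg [-0.  -0.1 -0. ] q [ 0.71  0.21  1.69 -0.52  1.    1.21] t 8.43
xyz [[-0.036, 0.0, -0.002], [-0.037, 0.0, -0.002], [-0.036, 0.0, -0.001], [-0.036, 0.0, -0.002], [-0.036, 0.0, -0.002], [-0.05, 0.0, 0.048], [-0.05, 0.0, 0.049], [-0.05, 0.0, 0.048]] 
rot [[0.0, 0.0, 0.0], [0.0, 0.0, 0.0], [0.0, 0.0, 0.0], [0.0, 0.0, 0.0], [0.0, 0.0, 0.0], [0.0, 0.0, 0.0], [0.0, 0.0, 0.0], [0.0, 0.0, 0.0]]
xyz [[-0.05, 0.001, 0.048], [0.0, 0.0, 0.05], [0.0, 0.0, 0.05], [0.0, 0.0, 0.05], [0.0, 0.0, 0.05], [0.0, 0.0, 0.05], [0.0, 0.0, 0.05], [0.0, 0.0, 0.05]] 
rot [[0.0, 0.0, 0.0], [0.0, 0.0, 0.0], [0.0, 0.0, 0.0], [0.0, 0.0, 0.0], [0.0, 0.0, 0.0], [0.0, 0.0, 0.0], [0.0, 0.0, 0.0], [0.0, 0.0, 0.0]]
end [0.5638 0.2054 0.1091]
```

View pics/c4.png

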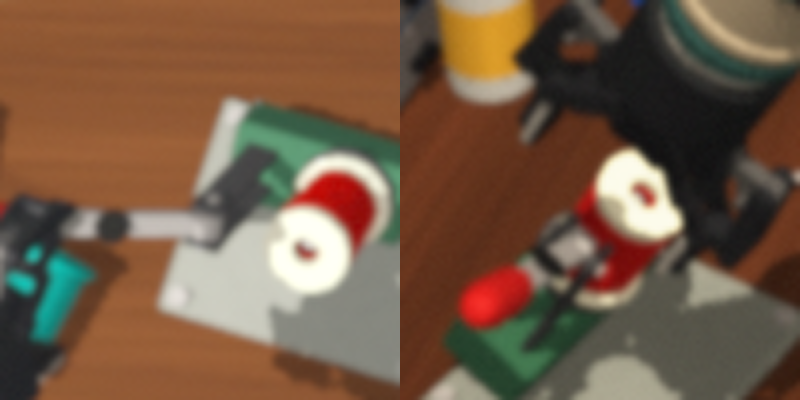

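The keeper arm now lies open, with its handle at (495,297) in the side crop. The spool hasn't moved. Next I'll go to the spool and grip it.

>>> apply_moves(xyz=[[-0.036,0,-0.002],[-0.037,0,-0.002],[-0.036,0,-0.001],[-0.036,0,-0.002],[-0.036,0,-0.002],[-0.05,0,0.048],[-0.05,0,0.049],[-0.05,0,0.048]], rot=[[0,0,0],[0,0,0],[0,0,0],[0,0,0],[0,0,0],[0,0,0],[0,0,0],[0,0,0]], hand=[1,1,1,1,1,1,1,1])

```text
clock: 9.43
position: [0.51, 0.2343, 0.2117]
ee_rot: [0.206, 0.768, 0.586, 0.157]
contact_force: [0.1, -0.7, -0.0]
width: 0.0852
gripper_force: 0.0
```

>>> apply_moves(xyz=[[-0.05,0.001,0.048],[0,0,0.05],[0,0,0.05],[0,0,0.05],[0,0,0.05],[0,0,0.05],[0,0,0.05],[0,0,0.05]], rot=[[0,0,0],[0,0,0],[0,0,0],[0,0,0],[0,0,0],[0,0,0],[0,0,0],[0,0,0]], hand=[1,1,1,1,1,1,1,1])

```text
clock: 10.42
position: [0.5644, 0.2046, 0.1078]
ee_rot: [0.206, 0.768, 0.586, 0.156]
contact_force: [1.1, 0.0, 0.0]
width: 0.0853
gripper_force: 0.0
```

>>> apply_moves(xyz=[[0,0,0],[0,0,0],[0,0,0],[0,0,0],[0,0,0],[0,0,0],[0,0,0]], rot=[[0,0,0],[0,0,0],[0,0,0],[0,0,0],[0,0,0],[0,0,0],[0,0,0]], hand=[1,0.2,0.2,0.2,0.2,0.2,0.2], force=40)

```text
clock: 11.3
position: [0.5638, 0.2049, 0.1093]
ee_rot: [0.206, 0.768, 0.586, 0.157]
contact_force: [-4.6, 1.7, 5.7]
width: 0.0545
gripper_force: 43.2
```

```bash
python3 - <<'E'
from plan import *
s=status.get_state();print(s["width"],s["gripper_force"],s["contact_force"],"tool",quat(s["ee_rot"]).T@s["contact_force"])
start()
E
```

```text
0.054458284065231774 43.16710476530716 [-4.59696741  1.68264001  5.68101358] tool [ 0.40272251 -1.37645778 -7.36073913]
err mm [ 0.  -0.5  0.2] deg [-0.1 -0.  -0. ] q [ 0.43  0.28  1.99 -0.66  0.55  1.21] t 11.3
```

>>> apply_moves(xyz=[[0,0,-0.01],[0,0,-0.02],[0,0,-0.03],[0,0,-0.04]], rot=[[0,0,0],[0,0,0],[0,0,0],[0,0,0]], hand=[0,0,0,0], force=40)

```text
clock: 11.8
position: [0.549, 0.2086, 0.1351]
ee_rot: [0.206, 0.768, 0.586, 0.156]
contact_force: [0.7, -0.1, -1.6]
width: 0.0538
gripper_force: 42.6
```

```bash
python3 - <<'E'
from plan import *
s=status.get_state();print(s["width"],s["gripper_force"],"tool",quat(s["ee_rot"]).T@s["contact_force"],quat(s["ee_rot"]).T@s["moment"])
c=np.load("cmd.npz");np.savez("cmd.npz",p=c["p"]-c["r"][:,2]*.03,r=c["r"]);start()
E
```

```text
0.053812821644985194 42.64336348744109 tool [ 0.06310278 -0.16886018  1.74347109] [0.30757549 0.04917843 0.06737058]
err mm [-0.3 -0.7 -0. ] deg [-0.  -0.1 -0.1] q [ 0.45  0.23  1.97 -0.61  0.62  1.16] t 11.8
```

```bash
python3 - <<'E'
from plan import *
disc=np.array([.5084,-.2411,.007])
yx=H[:,1]; Rd=np.c_[yx,np.cross([0,0,-1],yx),[0,0,-1]]
p1=hp(0,0,.045+.03+.108)
plan([(p1,RT,9),(np.array([.49,.0,.27]),R.from_matrix(RT).as_matrix()@R.from_rotvec(R.from_matrix(RT.T@Rd).as_rotvec()*.5).as_matrix(),8),(disc+[0,0,.045+.05],Rd,10)])
np.save("Rd.npy",Rd)
E
```

```text
err mm [-0.3 -0.7 -0. ] deg [-0.  -0.1 -0.1] q [ 0.45  0.23  1.97 -0.61  0.62  1.16] t 11.8
xyz [[0.0, 0.0, -0.04], [0.0, 0.0, -0.04], [0.0, 0.0, -0.04], [0.0, 0.0, -0.04], [0.0, 0.0, -0.04], [0.0, 0.0, -0.04], [0.0, 0.0, -0.04], [0.0, 0.0, -0.04]] 
rot [[0.0, 0.0, 0.0], [0.0, 0.0, 0.0], [0.0, 0.0, 0.0], [0.0, 0.0, 0.0], [0.0, 0.0, 0.0], [0.0, 0.0, 0.0], [0.0, 0.0, 0.0], [0.0, 0.0, 0.0]]
xyz [[0.0, -0.001, -0.04], [-0.091, 0.028, -0.004], [-0.09, 0.027, -0.005], [-0.091, 0.027, -0.006], [-0.091, 0.027, -0.007], [-0.09, 0.027, -0.007], [-0.091, 0.026, -0.009], [-0.091, 0.027, -0.009]] 
rot [[0.0, 0.0, 0.0], [0.031, 0.0, 0.0], [0.031, 0.0, 0.0], [0.032, 0.0, 0.0], [0.031, 0.0, 0.0], [0.031, 0.0, 0.0], [0.031, 0.0, 0.0], [0.031, 0.0, 0.0]]
xyz [[-0.09, 0.025, -0.01], [-0.076, 0.012, 0.061], [-0.076, 0.013, 0.061], [-0.076, 0.015, 0.06], [-0.076, 0.017, 0.06], [-0.076, 0.018, 0.06], [-0.076, 0.019, 0.059], [-0.075, 0.022, 0.058]] 
rot [[0.032, 0.0, 0.0], [0.025, 0.0, 0.0], [0.025, 0.0, 0.0], [0.025, 0.0, 0.0], [0.025, 0.0, 0.0], [0.025, 0.0, 0.0], [0.025, 0.0, 0.0], [0.025, 0.0, 0.0]]
xyz [[-0.076, 0.022, 0.058], [-0.076, 0.025, 0.057], [-0.076, 0.025, 0.057]] 
rot [[0.025, 0.0, 0.0], [0.025, 0.0, 0.0], [0.025, 0.0, 0.0]]
end [ 0.5083 -0.241   0.102 ]
```

>>> apply_moves(xyz=[[0,0,-0.04],[0,0,-0.04],[0,0,-0.04],[0,0,-0.04],[0,0,-0.04],[0,0,-0.04],[0,0,-0.04],[0,0,-0.04]], rot=[[0,0,0],[0,0,0],[0,0,0],[0,0,0],[0,0,0],[0,0,0],[0,0,0],[0,0,0]], hand=[0,0,0,0,0,0,0,0])

```text
clock: 12.8
position: [0.5027, 0.2216, 0.2185]
ee_rot: [0.206, 0.768, 0.586, 0.156]
contact_force: [-0.1, 0.5, -1.4]
width: 0.0543
gripper_force: 42.6
```

>>> apply_moves(xyz=[[0,-0.001,-0.04],[-0.091,0.028,-0.004],[-0.09,0.027,-0.005],[-0.091,0.027,-0.006],[-0.091,0.027,-0.007],[-0.09,0.027,-0.007],[-0.091,0.026,-0.009],[-0.091,0.027,-0.009]], rot=[[0,0,0],[0.031,0,0],[0.031,0,0],[0.032,0,0],[0.031,0,0],[0.031,0,0],[0.031,0,0],[0.031,0,0]], hand=[0,0,0,0,0,0,0,0])

```text
clock: 13.8
position: [0.4906, 0.0266, 0.2653]
ee_rot: [0.117, 0.786, 0.6, 0.088]
contact_force: [-0.0, 0.7, -2.3]
width: 0.0542
gripper_force: 42.5
```

>>> apply_moves(xyz=[[-0.09,0.025,-0.01],[-0.076,0.012,0.061],[-0.076,0.013,0.061],[-0.076,0.015,0.06],[-0.076,0.017,0.06],[-0.076,0.018,0.06],[-0.076,0.019,0.059],[-0.075,0.022,0.058]], rot=[[0.032,0,0],[0.025,0,0],[0.025,0,0],[0.025,0,0],[0.025,0,0],[0.025,0,0],[0.025,0,0],[0.025,0,0]], hand=[0,0,0,0,0,0,0,0])

```text
clock: 14.8
position: [0.5032, -0.1702, 0.1525]
ee_rot: [0.032, 0.794, 0.606, 0.023]
contact_force: [-0.1, 0.4, -1.4]
width: 0.0542
gripper_force: 42.5
```

>>> apply_moves(xyz=[[-0.076,0.022,0.058],[-0.076,0.025,0.057],[-0.076,0.025,0.057],[0,0,0],[0,0,0]], rot=[[0.025,0,0],[0.025,0,0],[0.025,0,0],[0,0,0],[0,0,0]], hand=[0,0,0,0,0])

```text
clock: 15.42
position: [0.5084, -0.2412, 0.1027]
ee_rot: [0.0, 0.795, 0.607, -0.0]
contact_force: [0.8, 0.5, -1.9]
width: 0.0544
gripper_force: 42.7
```

```bash
python3 - <<'E'
from plan import *
from rig import get_image
s=status.get_state();print(s["width"],s["gripper_force"],s["contact_force"])
i=[get_image(n)["pixels"][...,::-1] for n in("top","side")]
k=lambda a,x,y,w,h:cv2.resize(a[y:y+h,x:x+w],(4*w,4*h),interpolation=cv2.INTER_CUBIC)
cv2.imwrite("pics/c5.png",np.hstack([k(i[0],300,150,100,120),k(i[1],240,140,100,120)]))
start()
E
```

```text
0.054441233669697726 42.7315953746438 [ 0.8224052   0.52641775 -1.85053994]
err mm [0.2 0.  1.2] deg [-0.1 -0.1 -0. ] q [-0.57  0.36  1.73 -0.    1.06 -0.3 ] t 15.53
```

View pics/c5.png

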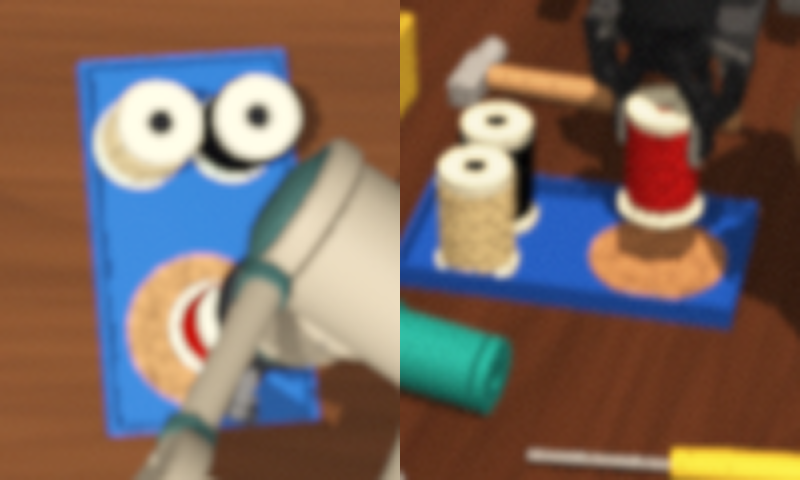

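The spool hangs upright above the disc: foot at (660,205), disc at (657,258) in the side crop. Next I'll lower it, slowly at the end.

>>> apply_moves(xyz=[[0,0,0.025],[0,0,0.025],[0,0,0.025],[0,0,0.025],[0,0,0.025],[0,0,0.02],[0,0,0],[0,0,0]], rot=[[0,0,0],[0,0,0],[0,0,0],[0,0,0],[0,0,0],[0,0,0],[0,0,0],[0,0,0]], hand=[0,0,0,0,0,0,0,0])

```text
clock: 16.52
position: [0.5086, -0.242, 0.059]
ee_rot: [0.001, 0.795, 0.607, -0.0]
contact_force: [-0.4, 0.5, -1.8]
width: 0.0545
gripper_force: 42.8
```

>>> apply_moves(xyz=[[0,0,0.005],[0,0,0.005],[0,0,0],[0,0,0]], rot=[[0,0,0],[0,0,0],[0,0,0],[0,0,0]], hand=[0,0,0,0])

```text
clock: 17.02
position: [0.5084, -0.2418, 0.0559]
ee_rot: [0.001, 0.795, 0.607, -0.001]
contact_force: [-0.1, 0.0, -2.3]
width: 0.0543
gripper_force: 42.8
```

Not in contact yet. Continuing in 1 mm steps.

>>> apply_moves(xyz=[[0,0,0.004],[0,0,0.004],[0,0,0],[0,0,0]], rot=[[0,0,0],[0,0,0],[0,0,0],[0,0,0]], hand=[0,0,0,0])

```text
clock: 17.52
position: [0.5084, -0.2418, 0.0534]
ee_rot: [0.001, 0.795, 0.607, -0.001]
contact_force: [0.6, 0.1, -2.0]
width: 0.0544
gripper_force: 42.8
```

>>> apply_moves(xyz=[[0,0,0.004],[0,0,0],[0,0,0]], rot=[[0,0,0],[0,0,0],[0,0,0]], hand=[0,0,0])

```text
clock: 17.9
position: [0.5085, -0.242, 0.0529]
ee_rot: [0.001, 0.795, 0.607, -0.0]
contact_force: [-1.5, 0.0, 5.9]
width: 0.054
gripper_force: 43.4
```

The disc has taken the load. Releasing and rising.

>>> apply_moves(xyz=[[0,0,0],[0,0,0],[0,0,0],[0,0,0],[0,0,0],[0,0,0]], rot=[[0,0,0],[0,0,0],[0,0,0],[0,0,0],[0,0,0],[0,0,0]], hand=[0.5,0.8,1,1,1,1])

```text
clock: 18.65
position: [0.5084, -0.2418, 0.0522]
ee_rot: [0.001, 0.795, 0.607, -0.001]
contact_force: [-0.7, -0.1, -0.1]
width: 0.0853
gripper_force: 0.0
```

>>> apply_moves(xyz=[[0,0,-0.03],[0,0,-0.05],[0,0,-0.1],[0,0,-0.15],[0,0,-0.15],[0,0,-0.15],[0,0,-0.1],[0,0,0]], rot=[[0,0,0],[0,0,0],[0,0,0],[0,0,0],[0,0,0],[0,0,0],[0,0,0],[0,0,0]], hand=[1,1,1,1,1,1,1,1])

```text
clock: 19.65
position: [0.5097, -0.2422, 0.2754]
ee_rot: [0.004, 0.795, 0.607, 0.001]
contact_force: [-0.1, -0.2, -0.0]
width: 0.0854
gripper_force: 0.0
```

```bash
python3 - <<'E'
from plan import *
from rig import get_image
i=[get_image(n)["pixels"][...,::-1] for n in("top","side")]
k=lambda a,x,y,w,h:cv2.resize(a[y:y+h,x:x+w],(3*w,3*h),interpolation=cv2.INTER_CUBIC)
cv2.imwrite("pics/c6.png",k(i[1],150,140,200,190)); cv2.imwrite("pics/c7.png",i[0])
E
```

```text
(no output)
```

View pics/c6.png

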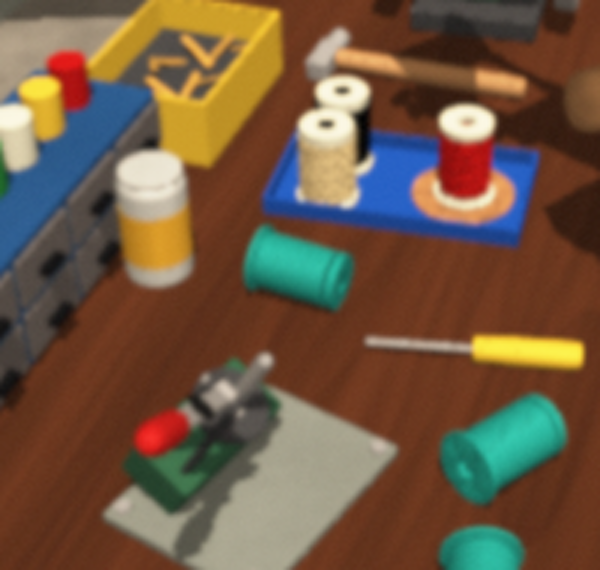

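View pics/c7.png

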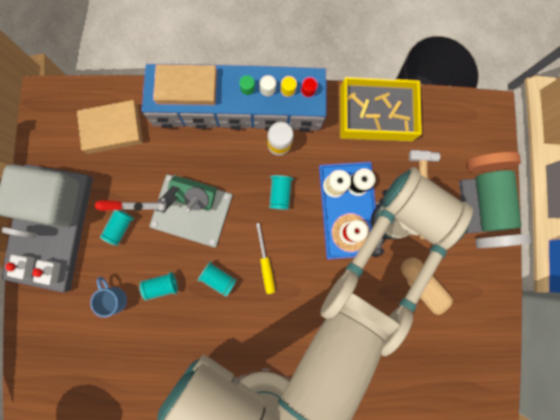

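The red spool stands upright in the middle of the cork disc: side crop (465,160), top view (351,233). The keeper arm lies open at (115,206) in the top view, and everything else is where it was. I'm handing in the job.

```bash
python3 -c "
from rig import job
print(job.sign_off())"
```

```text
the job is handed in; nothing more can be done
None
```

The keeper arm lies open and the red spool stands upright on the cork disc; nothing else looked moved in the last pictures, and I handed the job in at about 20 s of the 61 s allowed (no verdict was returned).

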